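# Switch off the main switch under the sliding cover of a power distribution box

## Task

The kit on this table is about to be re-plugged, so its supply has to be shut off. Push the steel cover of the power distribution box all the way back to its stop to uncover the breakers, then push the main switch, the one with the wide bar handle across all four poles, fully over towards the front of the box (the robot's side) to off. Leave the cover open so that the handle can be seen, the small breakers on, and the loose things on and around the box where they are: nothing is to be picked up or shifted.

Things in the scene. Friction and masses are not known exactly. Their poses are not given: they have to be found in the camera images.
- distro: Power distribution box, fixed on the table: black rubber, 300 (x) x 380 (y) x 115 mm high, grey deck on top. Origin: centre of its underside; own x points to its rear (away from the robot), y left; turned up to 0.3 rad. On the deck 40 mm high rails run along x at y = +-129 mm. Between them, in the front half, lie three breaker units side by side along y, under a steel cover at the start.
- cover (a joint): How far the steel cover is slid to the rear, along the distro's +x, m: 0 = closed over the breakers (starts at 0 to 0.02), 0.135 = stop, over the bare rear half of the deck. A 3 mm plate, 130 (x) x 248 (y) mm, its top 150 mm above the table, captive in the rails; slides level with about 3 N drag and stays where it is left.
- cover_lip (a point): Centre of the front face (towards the robot) of the finger lip, an upright flange at the cover's front edge: 160 mm wide (y), 4 mm thick, 20 mm high above the plate. The point is 10 mm above the plate, 10 mm below the lip's upper edge, and moves with the cover.
- main_switch (a joint): Main switch handle, rad: 0 = on (leans 0.6 rad from upright to the rear, distro +x), 1.2 = off, at its stop (leans 0.6 rad to the front). Starts at 0 to 0.1, stays where left, needs about 3 N at the tip. It is the left, middle or right unit, told by its one black bar handle, 64 mm wide (y), 8 mm thick, over all four poles; a small ring on the unit's face marks the off side.
- main_switch_tip (a point): Middle of the upper edge of the main switch handle; moves with it. The handle's axis lies along the distro's y, 28 mm from this point, at deck height (115 mm above the table). The unit's white face, 45 (x) x 72 (y) mm, is 121 mm above the table; behind it the deck is bare. With the cover at its stop its lip is 75 mm behind the axis.
- breaker_a1 (a joint): Handle of a two-pole branch breaker in one of the two other units: a black bar 20 mm wide (two to a unit, 36 mm apart), same height and same sense as the main switch: 0 to 0.1 at the start (on), 1.2 = off, rad. To be left on.
- breaker_a2 (a joint): Handle of a two-pole branch breaker in one of the two other units: a black bar 20 mm wide (two to a unit, 36 mm apart), same height and same sense as the main switch: 0 to 0.1 at the start (on), 1.2 = off, rad. To be left on.
- breaker_b1 (a joint): Handle of a two-pole branch breaker in one of the two other units: a black bar 20 mm wide (two to a unit, 36 mm apart), same height and same sense as the main switch: 0 to 0.1 at the start (on), 1.2 = off, rad. To be left on.
- breaker_b2 (a joint): Handle of a two-pole branch breaker in one of the two other units: a black bar 20 mm wide (two to a unit, 36 mm apart), same height and same sense as the main switch: 0 to 0.1 at the start (on), 1.2 = off, rad. To be left on.
- plug_adapter: White travel plug adapter, 44 x 40 x 36 mm, lying loose on the strip of deck left of the left-hand rail (distro y about +157 mm). Origin: centre of its underside. Not to be moved.
- card_case: Black memory card case, 60 x 42 x 12 mm, lying loose on the same strip of deck behind the adapter. Origin: centre of its underside. Not to be moved.
- camera: Black mirrorless camera with lens, 128 mm wide, 95 mm tall, 115 mm deep, standing loose on the table right of the distro box. Origin: centre of its underside. Not to be moved.
- recorder: Black pocket audio recorder, 130 x 68 x 26 mm, lying loose on the table in front of the distro box. Origin: centre of its underside. Not to be moved.
- lens_carton: Black lens carton, 95 x 95 x 125 mm tall, standing loose on the table left of the distro box. Origin: centre of its underside. Not to be moved.
- pen: Yellow and black marker pen, 120 mm long, 12 mm thick, lying loose on the table in front of the distro box. Origin: centre of its underside. Not to be moved.

How it is judged:
On the way, in this order (a step that is already met when the one before it is completed fails the run):
1. the cover is slid fully back, within 10 mm of its stop (value of joint cover above 0.125 m), for 0.2 s.
2. the main switch handle is pushed fully over to off, within 0.12 rad of its stop (value of joint main_switch above 1.08 rad), for 0.2 s.
At the end, for the whole second after the job is handed in: The cover stands within 10 mm of its rear stop, the main switch handle within 0.12 rad of its off stop, both at rest; the four small breakers are on (within 0.3 rad) and every loose thing is within 20 mm of where it was (value of joint cover above 0.125 m and value of joint main_switch above 1.08 rad and velocity of joint main_switch between -0.05 and 0.05 rad/s and velocity of joint cover between -0.01 and 0.01 m/s and value of joint each of breaker_a1, breaker_a2, breaker_b1, breaker_b2 below 0.3 rad and distance of each of plug_adapter, card_case, camera, recorder, lens_carton, pen from where it was at the start of the episode below 0.02 m); the robot touches nothing.
It fails at once if a small breaker is switched (pushed more than 0.3 rad) (value of joint any of breaker_a1, breaker_a2, breaker_b1, breaker_b2 above 0.3 rad).
It fails at once if a loose bystander is lifted by more than 15 mm or moved by more than 20 mm (distance of any of plug_adapter, card_case, camera, recorder, lens_carton, pen from where it was at the start of the episode above 0.02 m or height (world z) of any of plug_adapter, card_case above 0.13 m or height (world z) of any of camera, recorder, lens_carton, pen above 0.015 m).
It also fails if it takes over 45 s, if anything falls off the work surface, if the arm or the gripper's body presses on something with over 40 N, if the wrist force passes 120 N, or if a joint passes its speed limit or range.

## Robot

A 6-joint arm with a two-finger parallel gripper is mounted at the origin on the work surface. World frame = base frame: x ahead of the robot, y to its left, z up, the work surface at z = 0. Lengths are in m, angles in rad, forces in N, time in s.
With the tool pointing down it reaches from about 0.4 to 0.825 m from the base axis. Payload 7 kg.
Tool frame: the origin (TCP) lies on the mounting face of the last link; the fingertips stand 178 mm ahead of it and the grasp point (between the pads) lies 159 mm ahead of it; z points along the fingers, y is the direction in which the jaws open and shut (so a half turn about z gives the same grasp; the last joint's range is limited). The gripper opens to 88 mm and grips with 3 to 60 N. Pads are 19 mm wide; open, the fingers measure 130 mm over their backs; the gripper's body (78 mm by 193 mm) begins 47 mm behind the grasp point.
Start: joints at [1.427, 0.359, 0.012, 0, -1.224, -0.288], TCP at [0.282, 0.613, 0.405] pointing down, gripper open.
Joint ranges: [-3.07, 3.07], [-1.43, 2.12], [-1.02, 1.25], [-3.03, 1.67], [-3.05, -0], [-3.03, 3.03]. Speed limits (rad/s): [2.39, 2.39, 3.01, 3.14, 3.14, 3.14].

## Interface

Orientations are given as [roll, pitch, yaw] about the fixed x, y, z axes, in that order (R = Rz(yaw) Ry(pitch) Rx(roll)).
In Python, from station import * gives the robot as it stands.
- The arm moves only by the tool arm_command, never from a script. Its argument "targets" is a list of rows, each a list of 3 entries, a list of its own where there are three numbers: the turn, a rotation vector about the world's x, y, z in rad, then the shift along the world's x, y, z in mm, then the closure, from 0 (fully open) to 1 (shut). In form: [[[wx, wy, wz], [tx, ty, tz], fingers], ...]. A call has 1 to 8 rows; each row shifts and turns the commanded pose from where the row before left it; what a row does not reach is not made up. A row lasts 1/10 s, in which the tool goes at most 50 mm and 8.59 degrees, less where a joint would pass 70% of its speed; a pose out of reach is approached as far as the arm can. A call with a gripper value outside its range is refused whole. The fingers move at their own pace and stop on an object; "squeeze" is the grip in N (left out, the last holds). Time passes only in rows, so rows that do not move let the fingers close. It gives the time, the measured TCP pose, the force and the opening at its end, in the units of the state.
- get_state(): the state, without advancing time (a new reading comes with each control period).
- grab_frame(name): name is "scene" or "top"; returns (picture, depth): 420x560x3 uint8, red, green, blue; 420x560 float32, m along the optical axis (not along the pixel's ray), 0 where there is no reading.
- camera_params(name): a dict with "mtx" (3x3 intrinsics, pixels), "k1" (the pictures are not rectified: a ray, as slopes to the right and down, at radius r is drawn at 1 + k1 r^2 times it, then the intrinsics apply), "eye" and "orientation" of the camera in the world. Camera axes: x right, y down, z forward; pixel columns grow to the right and rows downward; lengths in m; the calibration is good to about 2 mm. A picture is of the moment at which its call begins. camera_params takes no time and is no camera call.
- job_done(): hands the job in, once; it reports no verdict.
The state is a dict: "t": time; "q": joint angles; "qd": joint speeds; "joint_efforts": joint torques, N m; "eef_pos": TCP position; "ee_rot": TCP orientation; "force": force on the tool from outside, world axes, zero at the start; "moment": the same for the moment, N m; "width": finger opening in m.
Only numpy, scipy, OpenCV 4.12 (cv2) and the standard library are available. Lean on these libraries where they do the work, as an engineer would, in place of code of your own. Each camera call takes 0.05 s, during which the arm holds its last target.

## Working session

There is one attempt and no reset: what is moved stays moved. The work goes in short steps, Python scripts to look and compute and a tool call to move; the robot and the scene stay as the last step left them, time stands still between calls to the robot, and variables do not carry over. Pictures are saved under pics/ and viewed, and the job is handed in when it is done.

Besides the shell and the picture viewer there is one more tool, called after "Emit:" by a JSON object that holds its "method" and its "body", one argument or row to a line. arm_command: Moves the arm, as the interface text tells. Its arguments: {"type":"object","properties":{"targets":{"type":"array"},"squeeze":{"type":"number"}},"required":["targets"]}

```bash
mkdir -p pics; python3 - <<'E'
from station import *
import cv2,numpy as np
for n in("scene","top"):
    p,d=grab_frame(n); np.savez(f"pics/{n}0.npz",p=p,d=d)
    cv2.imwrite(f"pics/{n}0.png",p[:,:,::-1]); print(n,camera_params(n))
s=get_state();print(s)
E
```

```text
scene {'mtx': array([[424.77855934,   0.        , 276.37801048],
       [  0.        , 424.77855934, 207.92112037],
       [  0.        ,   0.        ,   1.        ]]), 'k1': 0.02999462477243418, 'eye': array([ 1.05227998, -0.49076136,  0.72822434]), 'orientation': array([-2.28048961,  0.00760957,  0.7900653 ])}
top {'mtx': array([[514.60220427,   0.        , 276.14954295],
       [  0.        , 514.60220427, 203.26069779],
       [  0.        ,   0.        ,   1.        ]]), 'k1': -0.00486459255841084, 'eye': array([0.34899065, 0.00448305, 1.36313295]), 'orientation': array([-2.98586686, -0.00717595, -1.57686644])}
{'t': 0.1, 'q': array([ 1.42710032e+00,  3.59306179e-01,  1.11688828e-02, -3.11201891e-04,
       -1.22405212e+00, -2.88106314e-01]), 'qd': array([-0.00170625, -0.00182044,  0.00176061, -0.00181512, -0.00127874,
       -0.0021507 ]), 'joint_efforts': array([-1.93816755e-03, -5.84162521e+01,  2.93751901e+01,  7.01558813e+00,
        1.02028847e-02, -4.54539088e-05]), 'eef_pos': array([0.28242086, 0.61290077, 0.40382958]), 'ee_rot': array([ 3.14017385e+00, -1.15357506e-04, -4.31908197e-01]), 'force': array([-0.31139297, -0.56858677,  0.52774309]), 'moment': array([0.00155624, 0.01440766, 0.00787178]), 'width': 0.08737312671948595}
```

View pics/scene0.png

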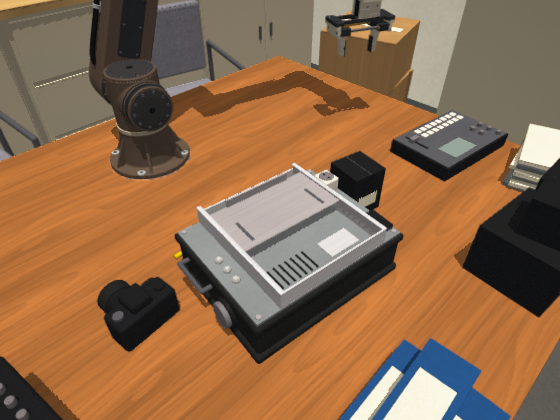

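View pics/top0.png

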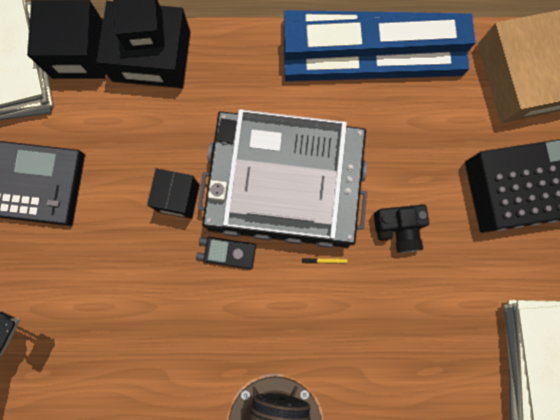

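The top view has the box centred near (286,178), turned slightly. The plate is at rows 163–222, the adapter at (217,190), the recorder at (228,253), the pen at (325,261), the camera at (403,227) and the carton at (173,193). Next I'll measure using depth.

```bash
cat > h.py <<'E'
import numpy as np,cv2
from scipy.spatial.transform import Rotation as R
from station import *
def dist(n):
    c=camera_params(n); return c,np.array([c['k1'],0,0,0.])
def cloud(n,d):
    c,k=dist(n); h,w=d.shape
    uv=np.stack(np.meshgrid(np.arange(w),np.arange(h)),-1).reshape(-1,1,2).astype(float)
    s=cv2.undistortPoints(uv,c['mtx'],k).reshape(h,w,2)
    P=np.dstack([s,np.ones((h,w))])*d[...,None]
    return P@R.from_euler('xyz',c['orientation']).as_matrix().T+c['eye']
def proj(n,P):
    c,k=dist(n); Rm=R.from_euler('xyz',c['orientation']).as_matrix()
    rv=cv2.Rodrigues(Rm.T)[0]; return cv2.projectPoints(np.atleast_2d(P).astype(float),rv,-Rm.T@c['eye'],c['mtx'],k)[0].reshape(-1,2)
E
python3 - <<'E'
from h import *
for n in("top","scene"):
    z=np.load(f"pics/{n}0.npz"); C=cloud(n,z['d'])
    if n=="top":
        print("table z",np.median(C[300:340,150:250,2]))
        print(np.round(C[190,195:375:6],3)[:,1:])
        print(np.round(C[100:262:3,285],3)[:,[0,2]])
    X=C.reshape(-1,3); m=(abs(X[:,0]-.63)<.25)&(abs(X[:,1])<.25)
    Z=X[m,2]; h,e=np.histogram(Z,np.arange(-.01,.2,.004)); print([(round(a,3),b) for a,b in zip(e,h) if b>30])
    mm=m&(X[:,2]>.107)&(X[:,2]<.123)
    r=cv2.minAreaRect(X[mm][:,:2].astype(np.float32)*1000); print(n,r)
p=np.load("pics/top0.npz")['p'][95:275,190:380]
cv2.imwrite("pics/top0z.png",cv2.resize(p[:,:,::-1],None,fx=3.2,fy=3.2,interpolation=cv2.INTER_CUBIC))
E
```

```text
table z 0.0002641951762875072
[[ 0.202  0.06 ]
 [ 0.184  0.08 ]
 [ 0.166  0.105]
 [ 0.145  0.153]
 [ 0.131  0.155]
 [ 0.117  0.149]
 [ 0.102  0.16 ]
 [ 0.088  0.151]
 [ 0.074  0.147]
 [ 0.059  0.152]
 [ 0.045  0.15 ]
 [ 0.031  0.149]
 [ 0.016  0.152]
 [ 0.002  0.15 ]
 [-0.012  0.15 ]
 [-0.027  0.151]
 [-0.041  0.147]
 [-0.056  0.146]
 [-0.07   0.152]
 [-0.084  0.148]
 [-0.099  0.147]
 [-0.113  0.149]
 [-0.128  0.148]
 [-0.141  0.154]
 [-0.156  0.153]
 [-0.175  0.117]
 [-0.19   0.118]
 [-0.206  0.113]
 [-0.241 -0.002]
 [-0.257  0.001]]
[[ 8.510e-01  2.000e-03]
 [ 8.440e-01 -2.000e-03]
 [ 8.360e-01 -2.000e-03]
 [ 8.240e-01  7.000e-03]
 [ 8.180e-01 -0.000e+00]
 [ 7.560e-01  1.580e-01]
 [ 7.530e-01  1.420e-01]
 [ 7.550e-01  1.150e-01]
 [ 7.470e-01  1.150e-01]
 [ 7.390e-01  1.140e-01]
 [ 7.310e-01  1.150e-01]
 [ 7.220e-01  1.200e-01]
 [ 7.160e-01  1.140e-01]
 [ 7.070e-01  1.170e-01]
 [ 7.000e-01  1.160e-01]
 [ 6.930e-01  1.140e-01]
 [ 6.830e-01  1.210e-01]
 [ 6.760e-01  1.170e-01]
 [ 6.700e-01  1.120e-01]
 [ 6.610e-01  1.160e-01]
 [ 6.540e-01  1.130e-01]
 [ 6.460e-01  1.170e-01]
 [ 6.300e
[... 3282 characters left out ...]
6), np.int64(1147)), (np.float64(0.11), np.int64(703)), (np.float64(0.114), np.int64(7358)), (np.float64(0.118), np.int64(1434)), (np.float64(0.122), np.int64(531)), (np.float64(0.126), np.int64(840)), (np.float64(0.13), np.int64(389)), (np.float64(0.134), np.int64(369)), (np.float64(0.138), np.int64(369)), (np.float64(0.142), np.int64(439)), (np.float64(0.146), np.int64(652)), (np.float64(0.15), np.int64(4965)), (np.float64(0.154), np.int64(1418)), (np.float64(0.158), np.int64(171)), (np.float64(0.162), np.int64(91)), (np.float64(0.166), np.int64(98)), (np.float64(0.17), np.int64(99))]
scene ((620.9170532226562, 14.941940307617188), (466.4815368652344, 300.7367248535156), 82.64167785644531)
```

View pics/top0z.png

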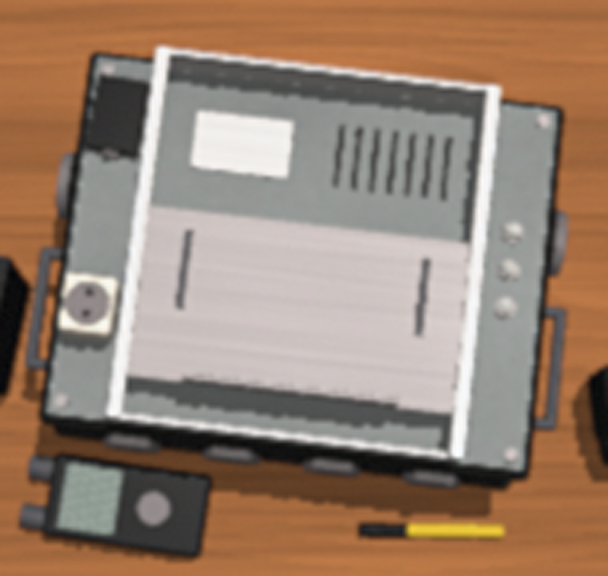

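```bash
python3 - <<'E'
from h import *
from scipy.optimize import minimize
z=np.load("pics/top0.npz"); p=z['p'].astype(int); C=cloud("top",z['d'])
# bright pixels -> intersect rays with z=.155
c,k=dist("top"); 
def onplane(n,h):
    q=cloud(n,np.ones((420,560),float)); e=camera_params(n)['eye']; r=q-e; return e+r*((h-e[2])/r[...,2])[...,None]
for n in("top","scene"):
    zz=np.load(f"pics/{n}0.npz"); p=zz['p'].astype(int); P=onplane(n,.155); Cn=cloud(n,zz['d'])
    m=(p.min(2)>(215 if n=="top" else 190))&(abs(Cn[...,2]-.15)<.02)&(abs(P[...,1])<.2)&(P[...,0]>.4)&(P[...,0]<.85)
    X=P[m][:,:2]; print(n,len(X))
    r=cv2.minAreaRect((X*1000).astype(np.float32)); print(r)
    # symmetric fit of side rails
    def f(v):
        a,yo,h=v; s=-np.sin(a)*X[:,0]+np.cos(a)*X[:,1]-yo
        return np.minimum(abs(abs(s)-h),.006).sum()
    b=min((minimize(f,[a,y0,.129],method='Nelder-Mead') for a in(-.15,-.128,-.11) for y0 in(.09,.1,.08,.11)),key=lambda o:o.fun); print(b.x,b.fun/len(X))
    a=b.x[0]; u=np.cos(a)*X[:,0]+np.sin(a)*X[:,1]; print("u range",np.percentile(u,[.5,99.5]))
    # deck extents in that frame
    Q=Cn.reshape(-1,3); Q=Q[(abs(Q[:,2]-.115)<.006)&(abs(Q[:,0]-.62)<.25)&(abs(Q[:,1])<.3)]
    u=np.cos(a)*Q[:,0]+np.sin(a)*Q[:,1]; s=-np.sin(a)*Q[:,0]+np.cos(a)*Q[:,1]
    print("u",np.percentile(u,[.5,1,99,99.5]),"s",np.percentile(s,[.5,1,3,97,99,99.5]))
    Q=Cn.reshape(-1,3); Q=Q[(Q[:,2]>.162)&(Q[:,2]<.175)&(abs(Q[:,0]-.62)<.25)&(abs(Q[:,1])<.2)]
    u=np.cos(a)*Q[:,0]+np.sin(a)*Q[:,1]; s=-np.sin(a)*Q[:,0]+np.cos(a)*Q[:,1]
    print("lip u",np.percentile(u,[5,25,50,75,95]),"s",s.min(),s.max(),len(u))
E
```

```text
top 921
((616.0169677734375, -6.86492919921875), (307.13037109375, 284.3587646484375), 82.81178283691406)
[-0.12557834  0.07089861  0.14962909] 0.004184979778831084
u range [0.46998255 0.75361056]
u [0.46572156 0.46729747 0.75144845 0.75264076] s [-0.13719925 -0.13495871 -0.13025714  0.22828816  0.27343688  0.30241408]
lip u [0.50148714 0.50205598 0.50310272 0.50448418 0.50552656] s -0.07848498828563881 0.13017578816764397 145
scene 1220
((615.518798828125, -7.5361785888671875), (304.2975769042969, 285.5193786621094), 82.8250503540039)
[-0.12923034  0.05231346  0.12745971] 0.00327980926458286
u range [0.4724749  0.75433065]
u [0.47464611 0.48051004 0.75753817 0.75895321] s [-0.13501744 -0.13361226 -0.13082314  0.23008096  0.28746111  0.32634386]
lip u [0.50187884 0.50359951 0.50460885 0.50547231 0.50669828] s -0.028961705163494583 0.13153002408650638 289
```

Pose fit: yaw ≈ -0.128, lip front face at distance 0.5025 along the distro x direction, lateral offset 0.052. In world that is about (0.505, -0.013, 0.160), and the lip's 160 mm extent agrees. I'll move above the gap in front of the lip with the fingers closed.

Emit:
{"method": "arm_command", "body": {
  "targets": [
    [[0, 0, 0.022], [14, -44, 0], 1],
    [[0, 0, 0.022], [14, -44, 0], 1],
    [[0, 0, 0.022], [14, -44, 0], 1],
    [[0, 0, 0.022], [14, -44, 0], 1],
    [[0, 0, 0.022], [14, -44, 0], 1],
    [[0, 0, 0.022], [14, -44, 0], 1],
    [[0, 0, 0.022], [14, -44, 0], 1]
  ],
  "squeeze": 10
}}

```text
t: 0.8
eef_pos: [0.3805, 0.3031, 0.4045]
ee_rot: [3.141, 0.0, -0.277]
force: [2.0, -0.3, 0.3]
width: 0.037
```

Emit:
{"method": "arm_command", "body": {
  "targets": [
    [[0, 0, 0.022], [14, -44, 0], 1],
    [[0, 0, 0.022], [14, -44, 0], 1],
    [[0, 0, 0.022], [14, -44, 0], 1],
    [[0, 0, 0.022], [14, -44, 0], 1],
    [[0, 0, 0.022], [14, -44, 0], 1],
    [[0, 0, 0.022], [14, -44, 0], 1],
    [[0, 0, 0.022], [14, -44, 0], 1],
    [[0, 0, 0], [0, 0, 0], 1]
  ]
}}

```text
t: 1.6
eef_pos: [0.479, -0.0072, 0.4042]
ee_rot: [3.141, 0.001, -0.128]
force: [-0.3, 0.3, -0.1]
width: 0.0005
```

Emit:
{"method": "arm_command", "body": {
  "targets": [
    [[0, 0, 0], [-4, 0, -30], 1],
    [[0, 0, 0], [0, 0, -26], 1],
    [[0, 0, 0], [0, 0, -10], 1],
    [[0, 0, 0], [0, 0, 0], 1]
  ]
}}

```text
t: 2.0
eef_pos: [0.4741, -0.0029, 0.3375]
ee_rot: [3.14, 0.003, -0.124]
force: [-1.1, 1.2, 0.5]
width: 0.0005
```

```bash
python3 - <<'E'
from h import *
ims=[]
for n in("scene","top"):
    p,d=grab_frame(n); c=proj(n,[[.5,-.01,.16]])[0].astype(int)
    q=p[max(c[1]-90,0):c[1]+90,c[0]-90:c[0]+90,::-1]; ims.append(cv2.resize(q,(400,400),interpolation=cv2.INTER_CUBIC))
cv2.imwrite("pics/b1.png",np.hstack(ims))
E
```

```text
(no output)
```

View pics/b1.png

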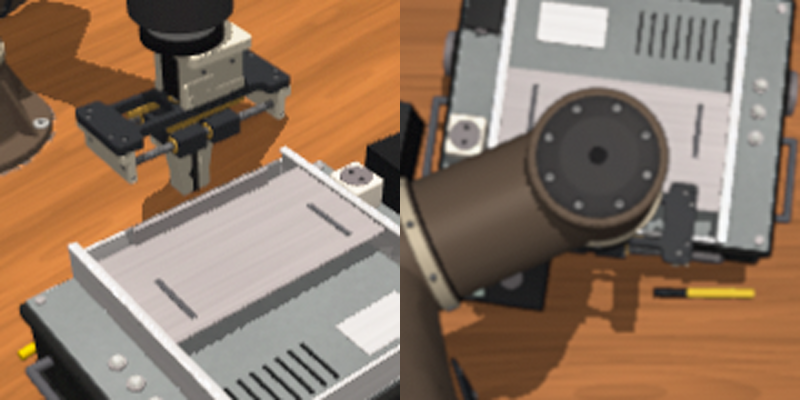

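Emit:
{"method": "arm_command", "body": {
  "targets": [
    [[0, 0, 0], [12, -3.5, 0], 1],
    [[0, 0, 0], [18, -2.6, 0], 1],
    [[0, 0, 0], [20, -2.6, 0], 1],
    [[0, 0, 0], [20, -2.6, 0], 1],
    [[0, 0, 0], [20, -2.6, 0], 1],
    [[0, 0, 0], [20, -2.6, 0], 1],
    [[0, 0, 0], [16, -2, 0], 1],
    [[0, 0, 0], [0, 0, 0], 1]
  ]
}}

```text
t: 2.9
eef_pos: [0.6027, -0.0215, 0.3391]
ee_rot: [-3.142, -0.001, -0.124]
force: [-0.2, 0.1, -0.4]
width: 0.0002
```

Emit:
{"method": "arm_command", "body": {
  "targets": [
    [[0, 0, 0], [10, -1.3, 0], 1],
    [[0, 0, 0], [6, -0.8, 0], 1],
    [[0, 0, 0], [4, -0.5, 0], 1],
    [[0, 0, 0], [0, 0, 0], 1]
  ]
}}

```text
t: 3.3
eef_pos: [0.6155, -0.0235, 0.3387]
ee_rot: [3.141, 0.013, -0.124]
force: [-30.0, 10.9, 21.1]
width: 0.0004
```

The force rose to 30 N with the lip at about 0.623, which fits the stop if the cover started at about 0.014. I'll back off and look.

Emit:
{"method": "arm_command", "body": {
  "targets": [
    [[0, 0, 0], [-8, 1, 0], 1],
    [[0, 0, 0], [-12, 1.5, 20], 1],
    [[0, 0, 0], [0, 0, 40], 1],
    [[0, 0, 0], [-30, 0, 30], 1],
    [[0, 0, 0], [-50, 0, 0], 1],
    [[0, 0, 0], [-50, 0, 0], 1],
    [[0, 0, 0], [-40, 0, 0], 1],
    [[0, 0, 0], [0, 0, 0], 1]
  ]
}}

```text
t: 4.1
eef_pos: [0.4263, -0.0224, 0.43]
ee_rot: [-3.139, -0.003, -0.123]
force: [1.1, -0.4, 0.9]
width: 0.0002
```

```bash
python3 - <<'E'
from h import *
for n in("scene","top"):
    p,d=grab_frame(n); np.savez(f"pics/{n}1.npz",p=p,d=d)
    c=proj(n,[[.6,0,.14]])[0].astype(int)
    q=p[max(c[1]-90,0):c[1]+90,c[0]-120:c[0]+120,::-1]; cv2.imwrite(f"pics/{n}1.png",cv2.resize(q,(800,600),interpolation=cv2.INTER_CUBIC)); print(c)
    C=cloud(n,d);a=-.128;u=np.cos(a)*C[...,0]+np.sin(a)*C[...,1];s=-np.sin(a)*C[...,0]+np.cos(a)*C[...,1]
    m=(abs(s-.052)<.08)&(u>.55)&(u<.7)&(C[...,2]>.162)&(C[...,2]<.175); print("lip u",np.percentile(u[m],[5,25,50,75,95]),m.sum(),s[m].min(),s[m].max())
E
```

```text
[293 213]
lip u [0.62259198 0.62448638 0.62524879 0.62599977 0.62679207] 307 -0.027820904846106415 0.12974376834307094
[273 179]
lip u [0.62158593 0.62255075 0.62339853 0.62447389 0.62598649] 149 -0.0278489392162682 0.12751698173219383
```

View pics/scene1.png

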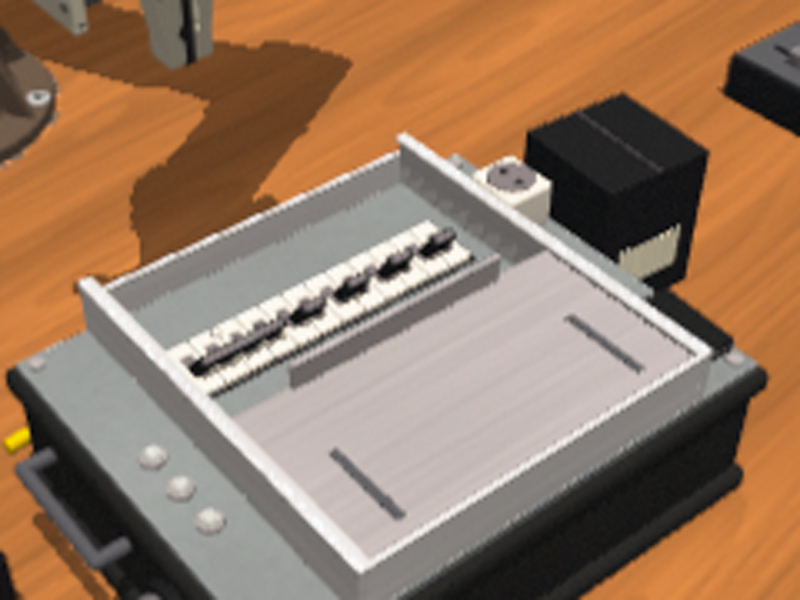

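View pics/top1.png

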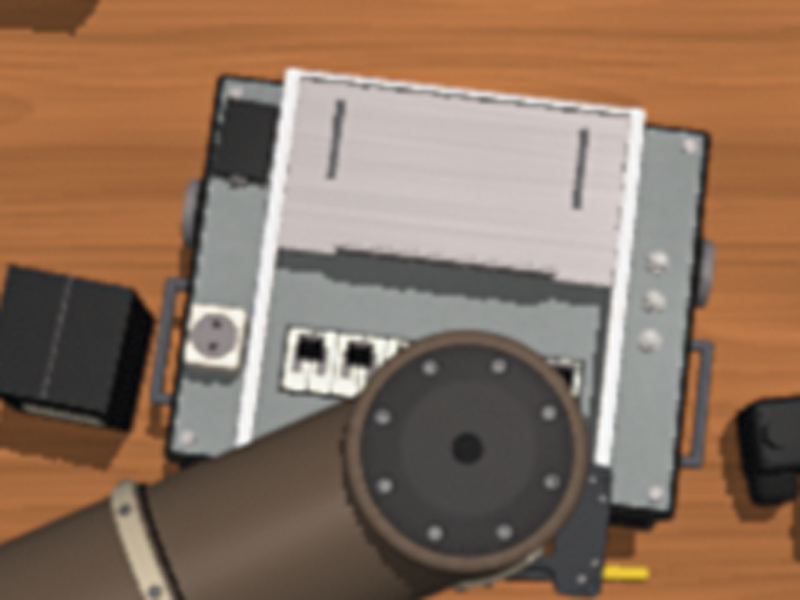

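The cover is at its rear stop. The main switch is the right-hand unit: one wide bar at about (185–285, 345) in the scene crop, while the left and middle units have two short bars each. Next I'll measure the bar.

```bash
python3 - <<'E'
from h import *
a=-.128
z=np.load("pics/scene1.npz");p=z['p'].astype(int);C=cloud("scene",z['d'])
q=cloud("scene",np.ones((420,560)));e=camera_params("scene")['eye'];r=q-e
f=lambda h:(lambda P:(np.cos(a)*P[...,0]+np.sin(a)*P[...,1],-np.sin(a)*P[...,0]+np.cos(a)*P[...,1]))(e+r*((h-e[2])/r[...,2])[...,None])
u,s=f(.136)
m=(p.max(2)<70)&(u>.53)&(u<.59)&(abs(s-.052)<.12)
h=np.array([m[(s>x)&(s<=x+.004)].sum() for x in np.arange(-.07,.17,.004)])
for x,c in zip(np.arange(-.07,.17,.004),h):
    mm=m&(s>x)&(s<=x+.004); print(round(x,3),c,(np.round(np.percentile(u[mm],[0,50,100]),3) if c else ''))
# white face
u,s=f(.121); w=(p.min(2)>150)&(u>.5)&(u<.6)&(abs(s-.052)<.122); print("white u",np.percentile(u[w],[1,5,50,95,99]),"s",np.percentile(s[w],[.3,1,99,99.7]))
w2=(C[...,2]>.124)&(C[...,2]<.15)
uu=np.cos(a)*C[...,0]+np.sin(a)*C[...,1];ss=-np.sin(a)*C[...,0]+np.cos(a)*C[...,1]
g=w2&m; print(np.round(np.c_[uu[g],ss[g],C[g][:,2]][::6],3))
q=p[190:250,230:310,::-1].astype(np.uint8); cv2.imwrite("pics/z1.png",cv2.resize(q,(800,600),interpolation=cv2.INTER_CUBIC))
E
```

```text
-0.07 0 
-0.066 0 
-0.062 3 [0.562 0.566 0.588]
-0.058 9 [0.559 0.564 0.588]
-0.054 6 [0.558 0.563 0.567]
-0.05 7 [0.559 0.565 0.589]
-0.046 2 [0.564 0.576 0.588]
-0.042 4 [0.564 0.566 0.568]
-0.038 2 [0.565 0.566 0.566]
-0.034 5 [0.564 0.566 0.587]
-0.03 3 [0.564 0.565 0.587]
-0.026 6 [0.564 0.567 0.587]
-0.022 3 [0.564 0.566 0.568]
-0.018 4 [0.565 0.568 0.587]
-0.014 4 [0.564 0.576 0.589]
-0.01 3 [0.564 0.565 0.587]
-0.006 5 [0.564 0.567 0.587]
-0.002 4 [0.564 0.567 0.588]
0.002 2 [0.563 0.564 0.565]
0.006 2 [0.563 0.575 0.588]
0.01 0 
0.014 4 [0.56  0.563 0.566]
0.018 6 [0.559 0.564 0.587]
0.022 5 [0.558 0.562 0.566]
0.026 6 [0.557 0.564 0.567]
0.03 4 [0.562 0.565 0.587]
0.034 4 [0.563 0.576 0.588]
0.038 2 [0.562 0.575 0.587]
0.042 1 [0.587 0.587 0.587]
0.046 1 [0.589 0.589 0.589]
0.05 5 [0.559 0.563 0.587]
0.054 7 [0.558 0.562 0.566]
0.058 7 [0.556 0.559 0.566]
0.062 5 [0.557 0.562 0.566]
0.066 4 [0.561 0.564 0.567]
0.07 3 [0.562 0.563 0.566]
0.074 1 [0.561 0.561 0.561]
0.078 0 
0.082 0 
0.086 6 [0.558 0.563 0.587]
0.09 8 [0.557 0.563 0.587]
0.094 7 [0.556 0.561 0.587]
0.098 6 [0
[... 437 characters left out ...]
 0.59041384 0.59809184] s [-0.06517402 -0.06433122  0.16835848  0.16990025]
[[ 0.558  0.132  0.142]
 [ 0.556  0.131  0.135]
 [ 0.556  0.149  0.126]
 [ 0.557  0.142  0.127]
 [ 0.563  0.111  0.141]
 [ 0.556  0.094  0.137]
 [ 0.559  0.109  0.131]
 [ 0.56   0.102  0.132]
 [ 0.558  0.098  0.13 ]
 [ 0.562  0.073  0.138]
 [ 0.557  0.059  0.136]
 [ 0.557  0.074  0.128]
 [ 0.561  0.063  0.133]
 [ 0.557  0.063  0.128]
 [ 0.564  0.032  0.139]
 [ 0.566  0.028  0.139]
 [ 0.564  0.024  0.137]
 [ 0.561  0.023  0.132]
 [ 0.565  0.003  0.138]
 [ 0.557  0.008  0.124]
 [ 0.562 -0.015  0.132]
 [ 0.563 -0.026  0.133]
 [ 0.559 -0.031  0.129]
 [ 0.557 -0.035  0.126]
 [ 0.564 -0.046  0.135]
 [ 0.561 -0.046  0.13 ]]
```

View pics/z1.png

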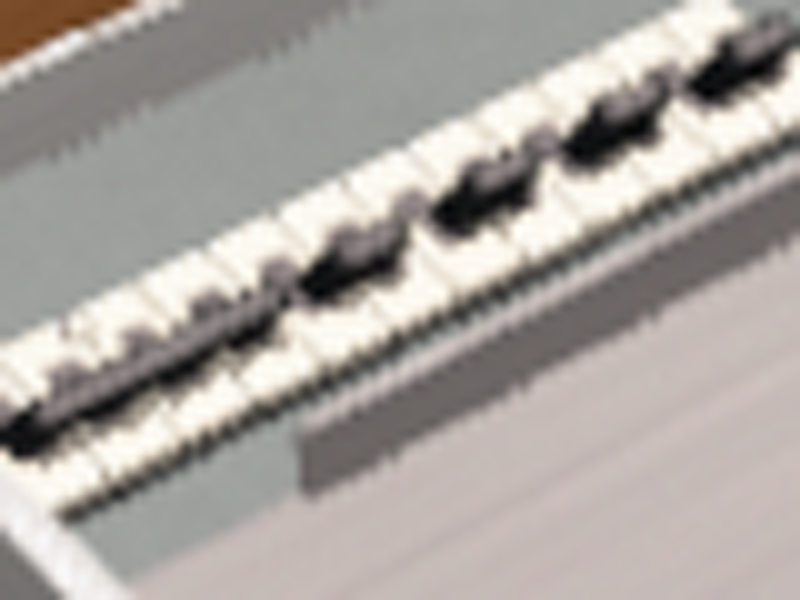

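Bar: tip at u≈0.564 (which matches axis 0.547 + 16 mm), lateral centre ≈ -0.022. The nearest small bar's edge is at ≈ +0.024. I'll go above the gap behind the handle at u=0.596, s=-0.026.

Emit:
{"method": "arm_command", "body": {
  "targets": [
    [[0, 0, -0.005], [40, -20, 0], 1],
    [[0, 0, 0], [40, -20, 0], 1],
    [[0, 0, 0], [41, -20, 0], 1],
    [[0, 0, 0], [40, -20, 0], 1],
    [[0, 0, 0], [0, 0, -30], 1],
    [[0, 0, 0], [0, 0, -20], 1],
    [[0, 0, 0], [0, 0, 0], 1]
  ]
}}

```text
t: 4.9
eef_pos: [0.592, -0.1021, 0.3745]
ee_rot: [3.14, 0.007, -0.13]
force: [-0.3, -0.2, -0.4]
width: 0.0007
```

```bash
python3 - <<'E'
from h import *
p,d=grab_frame("scene"); s=get_state(); x,y,zz=s['eef_pos'];a=-.128
print(s['eef_pos'],s['ee_rot'],"u,s",np.cos(a)*x+np.sin(a)*y,-np.sin(a)*x+np.cos(a)*y)
cv2.imwrite("pics/s2.png",cv2.resize(p[130:280,180:380,::-1],(800,600),interpolation=cv2.INTER_CUBIC))
E
```

```text
[ 0.59231718 -0.10195441  0.37684751] [ 3.14028073  0.0034251  -0.12918338] u,s 0.6004860922112861 -0.02551059921939397
```

View pics/s2.png

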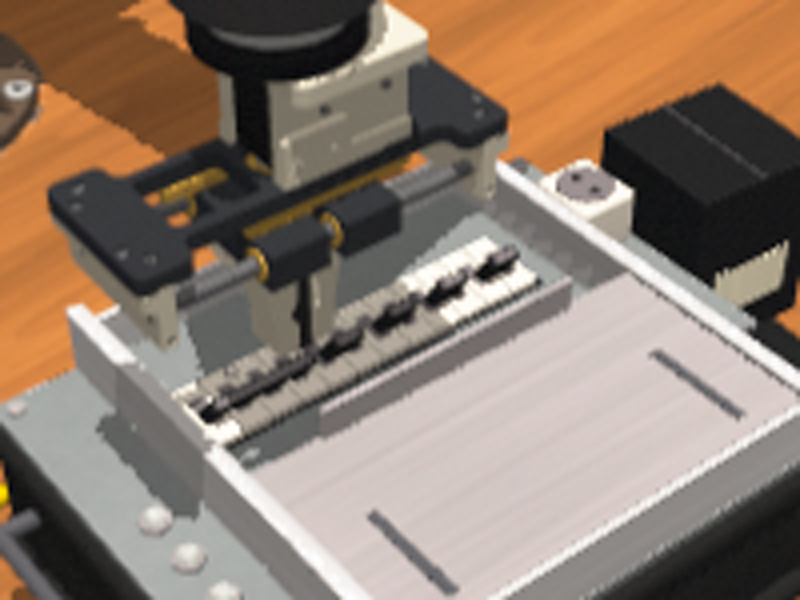

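```bash
python3 - <<'E'
from h import *
s=get_state();T=R.from_euler('xyz',s['ee_rot'])
for v in([0,0,.178],[.01,0,.178],[-.01,0,.178],[0,.021,.178],[0,-.021,.178]):
    P=s['eef_pos']+T.apply(v); q=proj("scene",P)[0]; print(np.round(P,3),(q-[180,130])*4)
E
```

```text
[ 0.592 -0.102  0.199] [292.07084544 333.72050169]
[ 0.602 -0.103  0.199] [304.32690089 344.94495898]
[ 0.582 -0.101  0.199] [279.99728324 322.66378062]
[ 0.589 -0.123  0.199] [255.06631978 351.97394581]
[ 0.594 -0.081  0.199] [328.19022085 315.902861  ]
```

The projection agrees with the image. I'll descend behind the handle.

Emit:
{"method": "arm_command", "body": {
  "targets": [
    [[0, 0, 0], [-3, 0, -20], 1],
    [[0, 0, 0], [0, 0, -20], 1],
    [[0, 0, 0], [0, 0, -18], 1],
    [[0, 0, 0], [0, 0, -11], 1],
    [[0, 0, 0], [0, 0, 0], 1]
  ]
}}

```text
t: 5.45
eef_pos: [0.5887, -0.1015, 0.3093]
ee_rot: [3.141, 0.001, -0.128]
force: [-0.5, 1.0, -0.7]
width: 0.0003
```

```bash
python3 - <<'E'
from h import *
p,d=grab_frame("scene"); s=get_state(); x,y,zz=s['eef_pos'];a=-.128
print(s['eef_pos'],s['ee_rot'],s['force'],"u,s",np.cos(a)*x+np.sin(a)*y,-np.sin(a)*x+np.cos(a)*y)
cv2.imwrite("pics/s3.png",cv2.resize(p[150:262,200:350,::-1],(800,600),interpolation=cv2.INTER_CUBIC))
E
```

```text
[ 0.58899572 -0.10152386  0.31028387] [ 3.14126707e+00 -4.25469628e-04 -1.28324911e-01] [-0.25788282  0.87608571  0.31512572] u,s 0.5971368472877217 -0.025507561765633735
```

View pics/s3.png

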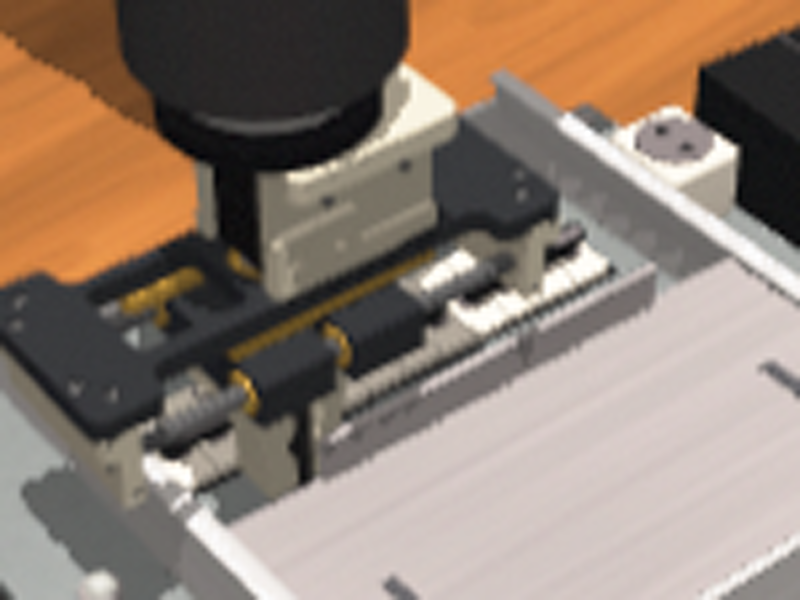

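Fingertips are in the gap between the handle and the lip, with no contact. I'll lower 4 mm and push forward.

Emit:
{"method": "arm_command", "body": {
  "targets": [
    [[0, 0, 0], [0, 0, -4], 1],
    [[0, 0, 0], [-9, 1.2, 0], 1],
    [[0, 0, 0], [-8, 1, 0], 1],
    [[0, 0, 0], [-8, 1, 0], 1],
    [[0, 0, 0], [-8, 1, 0], 1],
    [[0, 0, 0], [-6, 0.8, 0], 1],
    [[0, 0, 0], [0, 0, 0], 1]
  ]
}}

```text
t: 6.2
eef_pos: [0.5493, -0.0964, 0.3071]
ee_rot: [-3.141, -0.003, -0.128]
force: [3.0, -0.2, 4.4]
width: 0.0003
```

Emit:
{"method": "arm_command", "body": {
  "targets": [
    [[0, 0, 0], [-3, 0.4, 0], 1],
    [[0, 0, 0], [-2, 0.2, 0], 1],
    [[0, 0, 0], [0, 0, 0], 1]
  ]
}}

```text
t: 6.5
eef_pos: [0.5444, -0.0959, 0.3056]
ee_rot: [-3.141, -0.0, -0.129]
force: [2.9, 0.4, 3.8]
width: 0.0006
```

Emit:
{"method": "arm_command", "body": {
  "targets": [
    [[0, 0, 0], [-2, 0.2, 0], 1],
    [[0, 0, 0], [-1, 0.1, 0], 1],
    [[0, 0, 0], [0, 0, 0], 1]
  ]
}}

```text
t: 6.8
eef_pos: [0.5429, -0.0956, 0.3059]
ee_rot: [-3.141, -0.004, -0.128]
force: [10.5, -1.8, -0.4]
width: 0.0006
```

Emit:
{"method": "arm_command", "body": {
  "targets": [
    [[0, 0, 0], [-2, 0.2, 0], 1],
    [[0, 0, 0], [0, 0, 0], 1]
  ]
}}

```text
t: 7.0
eef_pos: [0.542, -0.0954, 0.3065]
ee_rot: [-3.141, -0.007, -0.128]
force: [14.0, -3.6, -0.1]
width: 0.0004
```

The force is rising without movement, so the handle is at its stop. I'll back off, rise and look.

Emit:
{"method": "arm_command", "body": {
  "targets": [
    [[0, 0, 0], [10, -1.2, 0], 1],
    [[0, 0, 0], [10, -1.2, 0], 1],
    [[0, 0, 0], [6, -0.8, 15], 1],
    [[0, 0, 0], [0, 0, 40], 1],
    [[0, 0, 0], [0, 0, 40], 1],
    [[0, 0, 0], [0, 0, 30], 1],
    [[0, 0, 0], [-45, 15, 0], 1],
    [[0, 0, 0], [-45, 15, 0], 1]
  ]
}}

```text
t: 7.8
eef_pos: [0.4749, -0.0686, 0.4296]
ee_rot: [3.141, 0.003, -0.131]
force: [-1.1, 0.9, 0.3]
width: 0.0005
```

Emit:
{"method": "arm_command", "body": {
  "targets": [
    [[0, 0, 0], [-40, 30, 0], 1],
    [[0, 0, 0], [-20, 45, 0], 1],
    [[0, 0, 0], [0, 48, 0], 1],
    [[0, 0, 0], [0, 48, 0], 1],
    [[0, 0, 0], [0, 48, 0], 1],
    [[0, 0, 0], [0, 48, 0], 1],
    [[0, 0, 0], [0, 48, 0], 1],
    [[0, 0, 0], [0, 0, 0], 1]
  ]
}}

```text
t: 8.6
eef_pos: [0.4154, 0.2506, 0.4291]
ee_rot: [3.139, 0.002, -0.125]
force: [0.2, -0.9, -0.2]
width: 0.0008
```

```bash
python3 - <<'E'
from h import *
a=-.128
for n in("scene","top"):
    p,d=grab_frame(n); np.savez(f"pics/{n}4.npz",p=p,d=d)
    c=proj(n,[[.56,-.02,.13]])[0].astype(int)
    cv2.imwrite(f"pics/{n}4.png",cv2.resize(p[c[1]-75:c[1]+75,c[0]-100:c[0]+100,::-1],(800,600),interpolation=cv2.INTER_CUBIC))
    C=cloud(n,d);u=np.cos(a)*C[...,0]+np.sin(a)*C[...,1];s=-np.sin(a)*C[...,0]+np.cos(a)*C[...,1]
    m=(abs(s-.052)<.08)&(u>.58)&(u<.7)&(C[...,2]>.162)&(C[...,2]<.175); print("lip u",np.median(u[m]))
    p0=np.load(f"pics/{n}0.npz")['p']; df=np.abs(p0.astype(int)-p).max(2); cv2.imwrite(f"pics/{n}diff.png",np.clip(df*3,0,255).astype(np.uint8))
s=get_state();print(s['t'],s['eef_pos'],s['qd'],s['force'])
E
```

```text
lip u 0.6253220508724766
lip u 0.6230515768153968
8.7 [0.41517275 0.24724234 0.42916847] [-0.02861367 -0.02850672 -0.01749872  0.00311493 -0.00036668  0.00472095] [-0.36646374  0.30816178  0.30776959]
```

View pics/scene4.png

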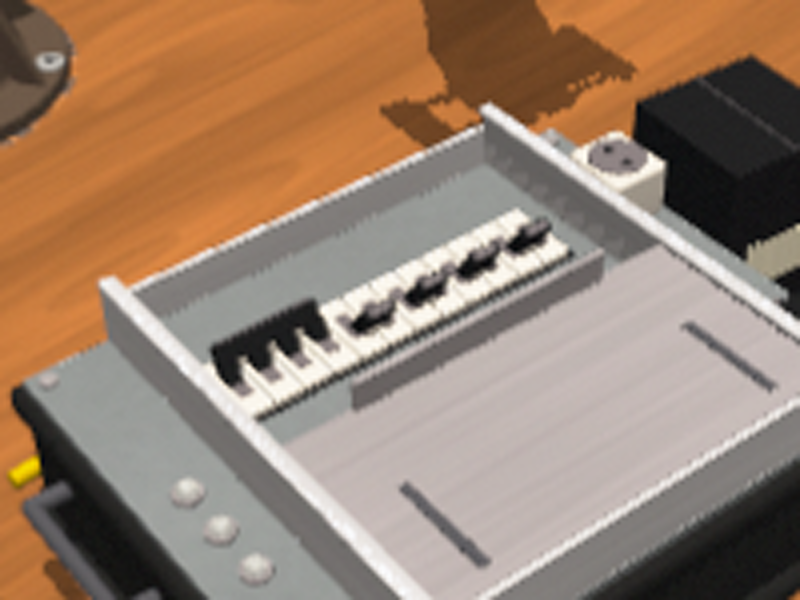

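View pics/top4.png

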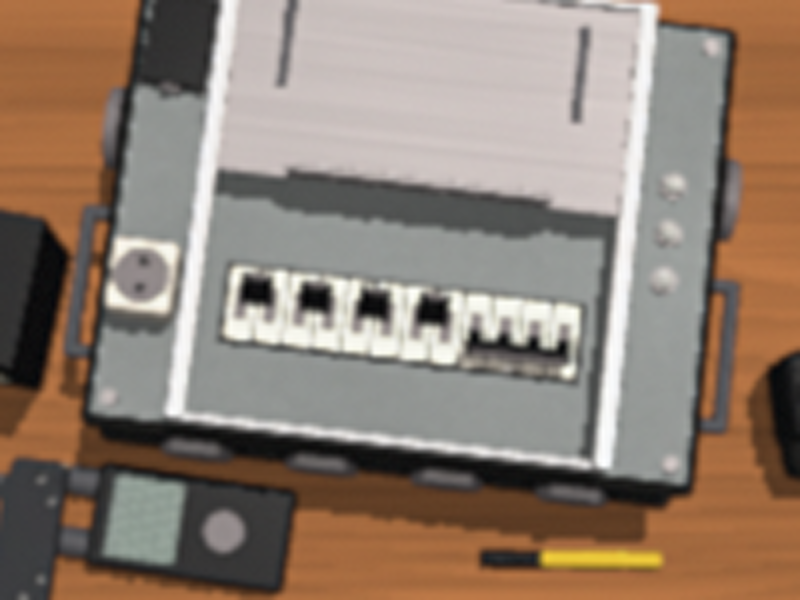

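View pics/topdiff.png

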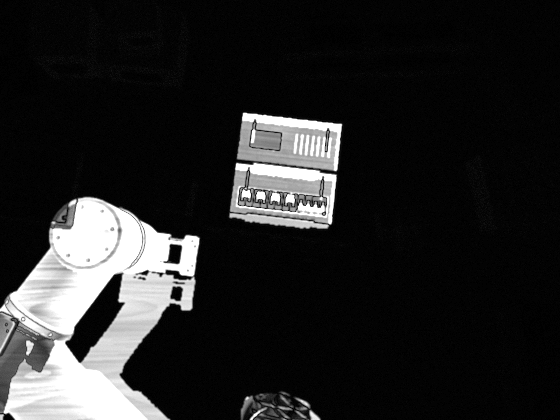

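Only the cover and the switch changed. Next I'll check the handle angle.

```bash
python3 - <<'E'
from h import *
a=-.128
def w(u,s,z): return [u*np.cos(a)-s*np.sin(a),u*np.sin(a)+s*np.cos(a),z]
for n in("top","scene"):
    p=np.load(f"pics/{n}4.npz")['p']
    q=cloud(n,np.ones((420,560)));e=camera_params(n)['eye'];r=q-e;P=e+r*((.138-e[2])/r[...,2])[...,None]
    u=np.cos(a)*P[...,0]+np.sin(a)*P[...,1];s=-np.sin(a)*P[...,0]+np.cos(a)*P[...,1]
    m=(p.max(2)<75)&(u>.51)&(u<.58)&(s>-.045)&(s<.005);print(n,"main dark u",np.percentile(u[m],[2,10,50,90,98]))
    m=(p.max(2)<75)&(u>.51)&(u<.58)&(s>.02)&(s<.15);print("small",np.percentile(u[m],[2,10,50,90,98]))
    P=e+r*((.121-e[2])/r[...,2])[...,None]
    u=np.cos(a)*P[...,0]+np.sin(a)*P[...,1];s=-np.sin(a)*P[...,0]+np.cos(a)*P[...,1]
    m=(p.min(2)>170)&(u>.5)&(u<.6)&(s>-.055)&(s<.165);print("face u",np.percentile(u[m],[1,3,97,99]))
    # overlay: predicted tip edge centre lines for 3 angles
    k=10; ims=[]
    for ax,ang in((.547,.6),(.547,.45)):
        im=cv2.resize(p[:,:,::-1],None,fx=4,fy=4,interpolation=cv2.INTER_CUBIC)
        t=[proj(n,[w(ax-.028*np.sin(ang),ss,.115+.028*np.cos(ang))])[0] for ss in(-.052,.012)]
        t=[tuple(((x+.5)*4-.5).astype(int)) for x in t]; cv2.line(im,t[0],t[1],(0,0,255),1)
        c=np.mean(t,0).astype(int); ims.append(cv2.resize(im[c[1]-75:c[1]+75,c[0]-100:c[0]+100],(400,300)))
    cv2.imwrite(f"pics/{n}ov.png",np.hstack(ims))
a1=cv2.imread("pics/topov.png");b=cv2.imread("pics/sceneov.png");cv2.imwrite("pics/ov.png",np.vstack([a1,b]))
E
```

```text
top main dark u [0.53391676 0.5342749  0.53673683 0.54182984 0.54309957]
small [0.5461501  0.54730165 0.5525476  0.55839088 0.55995891]
face u [0.52561319 0.52635378 0.56887    0.56977473]
scene main dark u [0.53170332 0.53406016 0.54328798 0.55587742 0.5595147 ]
small [0.55746041 0.55903508 0.56402956 0.56792578 0.56907839]
face u [0.52243323 0.52362823 0.58215836 0.59876085]
```

View pics/ov.png

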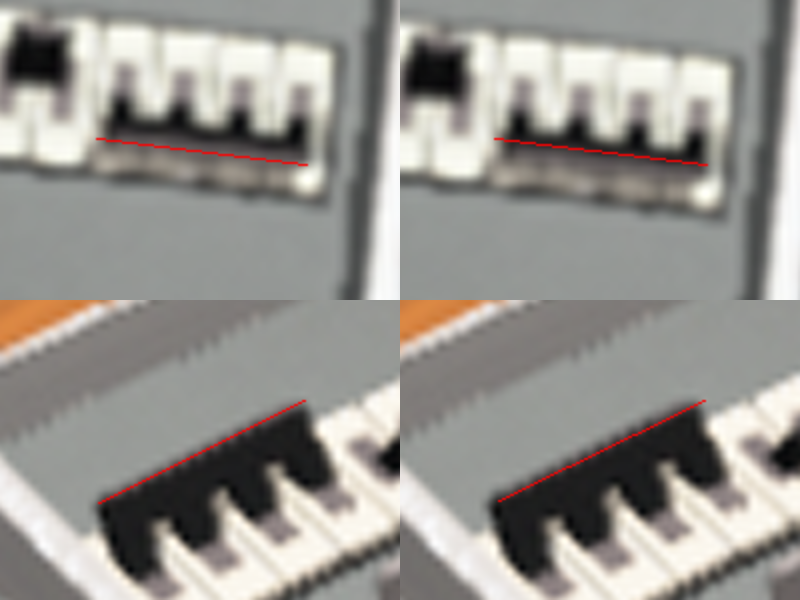

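```bash
python3 -c "
from station import *
print(job_done()); s=get_state(); print(s['t'],s['force'])"
```

```text
the job is handed in; nothing more can be done
None
the job is handed in; nothing more can be done
```

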